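# Plug the vacuum manifold and hold its pump valve half open

## Task

Close the two open ports of the aluminium manifold block with the two blanking plugs (blue and orange knobs, either plug in either port), one after the other, each fully home with its collar flat on the block, and let go of them. Then press the spring-loaded valve lever by its yellow pad with the fingers, down to half its travel (arm level, pointer in the green band, never into the red), and keep pressing: the job finishes while you are still holding it there. Leave the clamp ring, the jar and the blue adapter where they are.

Things in the scene. Friction and masses are not known exactly. Their poses are not given: they have to be found in the camera images.
- plug_blue: Blanking plug with blue knob, loose, upright on the bench; same size as the orange one. Origin: centre of its underside, z up its axis. From below: steel shaft 26 mm in diameter and 28 mm long with a 2 mm foot chamfer, steel collar 38 mm in diameter and 5 mm thick (28 to 33 mm up), then the round blue knob, 28 mm in diameter and 22 mm tall (33 to 55 mm up), which is the part to grip. About 90 g.
- plug_orange: Blanking plug with orange knob, loose, upright on the bench; same size as the blue one. Origin: centre of its underside, z up its axis. From below: steel shaft 26 mm in diameter and 28 mm long with a 2 mm foot chamfer, steel collar 38 mm in diameter and 5 mm thick (28 to 33 mm up), then the round orange knob, 28 mm in diameter and 22 mm tall (33 to 55 mm up), which is the part to grip. About 90 g.
- station: Pump-down station, fixed to the bench. Origin: centre of its underside, on the bench; x away from its front edge, y to its left, z up. Grey base plate 160 (x) by 300 (y) by 10 mm. Left half: aluminium manifold block 62 (x) by 145 (y) mm, centre x 0, y +67.5 mm, flat top 50 mm above the bench. Right half: cream valve body with the lever, its arm pointing to the front (-x). Nothing is taller than 120 mm.
- port_1 (a point): Centre of the mouth of the left port (station x 0, y +105 mm), in the block's top, 50 mm above the bench; axes as the station's. An upright round blind bore 28.5 mm in diameter, 34 mm deep, with a 2 mm chamfer. A plug fully home has its origin 28 mm below this point.
- port_2 (a point): Centre of the mouth of the right port (station x 0, y +30 mm), otherwise as port_1. The ports are 75 mm apart.
- lever_pad (a point): Centre of the top face of the lever's round yellow pad, 36 mm in diameter, 12 mm thick; moves with the lever. Press here from above. It lies 95 mm along the arm from the hinge axis and 8 mm above the arm's centre line: 115 mm above the bench at rest, 93 mm when the arm is level. On the way down to level it also moves about 5 mm to the station's front (-x).
- lever_hinge (a point): Fixed point on the lever's hinge axis (along the station's y) at the middle of the arm: station x +45, y -90 mm, 85 mm above the bench; axes as the station's. The dark cheeks beside it end 98 mm above the bench. An upright colour scale 3 mm thick stands left of the arm, 18 mm from its centre line, 35 to 70 mm in front of the hinge, up to 101 mm high: white, green, white, red from the top.
- lever (a joint): Angle of the valve lever, rad: 0 at rest (arm slants up 0.24 rad to the pad), grows as the pad goes down; 0.24 with the arm level: half travel, middle of the green band. Green: 0.16 to 0.32 (pad about 8 mm above to 8 mm below level); red from 0.40; stop at 0.48. A return spring always pushes it up: about 3 N at the pad at rest, 6 N at half travel, 9 N at the stop.
- clamp_ring: Bystander, loose: aluminium ring lying flat, 44 mm outer and 28 mm inner diameter, 16 mm high; origin at the centre of its underside.
- jar: Bystander, loose: small amber jar with a white lid and pale label, 40 mm in diameter, 45 mm high, upright; origin at the centre of its underside.
- adapter: Bystander, loose: blue plug-in adapter 28 by 62 mm, 18 mm high, with a steel connector on one short end, total 78 mm long, lying beyond the station; origin at the centre of the blue part's underside.
Not all that is in view belongs to the job. Leave any purple or turquoise look-alike of the plug_orange alone.

How it is judged (in metres and radians):
On the way, in this order (a step that is already met when the one before it is completed fails the run):
1. one plug sits fully home in a port and is let go (((horizontal distance between plug_blue and port_1 below 0.004 m and z of plug_blue in the frame of port_1 below -0.0255 m and angle between plug_blue's own z axis and vertical below 0.08 rad and contact force between the fingers and plug_blue below 0.5 N) or (horizontal distance between plug_blue and port_2 below 0.004 m and z of plug_blue in the frame of port_2 below -0.0255 m and angle between plug_blue's own z axis and vertical below 0.08 rad and contact force between the fingers and plug_blue below 0.5 N) or (horizontal distance between plug_orange and port_1 below 0.004 m and z of plug_orange in the frame of port_1 below -0.0255 m and angle between plug_orange's own z axis and vertical below 0.08 rad and contact force between the fingers and plug_orange below 0.5 N) or (horizontal distance between plug_orange and port_2 below 0.004 m and z of plug_orange in the frame of port_2 below -0.0255 m and angle between plug_orange's own z axis and vertical below 0.08 rad and contact force between the fingers and plug_orange below 0.5 N))), for 0.2 s.
2. both plugs sit fully home, one in each port, and are let go ((((horizontal distance between plug_blue and port_1 below 0.004 m and z of plug_blue in the frame of port_1 below -0.0255 m and angle between plug_blue's own z axis and vertical below 0.08 rad and contact force between the fingers and plug_blue below 0.5 N) and (horizontal distance between plug_orange and port_2 below 0.004 m and z of plug_orange in the frame of port_2 below -0.0255 m and angle between plug_orange's own z axis and vertical below 0.08 rad and contact force between the fingers and plug_orange below 0.5 N)) or ((horizontal distance between plug_blue and port_2 below 0.004 m and z of plug_blue in the frame of port_2 below -0.0255 m and angle between plug_blue's own z axis and vertical below 0.08 rad and contact force between the fingers and plug_blue below 0.5 N) and (horizontal distance between plug_orange and port_1 below 0.004 m and z of plug_orange in the frame of port_1 below -0.0255 m and angle between plug_orange's own z axis and vertical below 0.08 rad and contact force between the fingers and plug_orange below 0.5 N)))), for 0.2 s.
3. with both plugs home, the fingers hold the lever in the green band ((((horizontal distance between plug_blue and port_1 below 0.004 m and z of plug_blue in the frame of port_1 below -0.0255 m and angle between plug_blue's own z axis and vertical below 0.08 rad and contact force between the fingers and plug_blue below 0.5 N) and (horizontal distance between plug_orange and port_2 below 0.004 m and z of plug_orange in the frame of port_2 below -0.0255 m and angle between plug_orange's own z axis and vertical below 0.08 rad and contact force between the fingers and plug_orange below 0.5 N)) or ((horizontal distance between plug_blue and port_2 below 0.004 m and z of plug_blue in the frame of port_2 below -0.0255 m and angle between plug_blue's own z axis and vertical below 0.08 rad and contact force between the fingers and plug_blue below 0.5 N) and (horizontal distance between plug_orange and port_1 below 0.004 m and z of plug_orange in the frame of port_1 below -0.0255 m and angle between plug_orange's own z axis and vertical below 0.08 rad and contact force between the fingers and plug_orange below 0.5 N))) and value of joint lever between 0.16 and 0.32 rad and contact force between the fingers and station above 3 N), for 0.5 s.
At the end, for the whole second after the job is handed in: Each port has one plug, home (within 2.5 mm of full depth, within 4 mm of the port's axis, upright within 0.08 rad), at rest and not touched by the fingers; the lever is kept still between 0.16 and 0.32 rad (green band) by the fingers pressing on it with more than 3 N, through the last second (all of step 3 and linear speed of each of plug_blue, plug_orange below 0.03 m/s and velocity of joint lever between -0.1 and 0.1 rad/s); the arm keeps its last pose, push and grip.
It fails at once if the lever is pushed into the red band (0.40 rad or more) (value of joint lever above 0.4 rad).
It fails at once if the clamp ring is displaced by more than 25 mm (distance of clamp_ring from where it was at the start of the episode above 0.025 m).
It fails at once if the jar is displaced by more than 25 mm (distance of jar from where it was at the start of the episode above 0.025 m).
It fails at once if the adapter is displaced by more than 25 mm (distance of adapter from where it was at the start of the episode above 0.025 m).
It also fails if it takes over 67 s, if anything falls off the work surface, if the arm or the gripper's body presses on something with over 40 N, if the wrist force passes 120 N, or if a joint passes its speed limit or range.

## Robot

A 7-joint arm with a two-finger parallel gripper is mounted at the origin on the work surface. World frame = base frame: x ahead of the robot, y to its left, z up, the work surface at z = 0. Lengths are in mm, angles in rad, forces in N, time in s.
With the tool pointing down it reaches from about 400 to 875 mm from the base axis. Payload 4.4 kg.
Tool frame: the origin (TCP) lies at the very end of the fingers, on their centre line; the grasp point (between the pads) lies 19 mm behind it; y points along the fingers, x is the direction in which the jaws open and shut, and the axes are right-handed (so a half turn about y gives the same grasp; the last joint's range is limited). The gripper opens to 85 mm and grips with 20 to 120 N. Pads are 22 mm wide; open, the fingers measure 114 mm over their backs; the gripper's body (76 mm by 85 mm) begins 54 mm behind the grasp point. The pads swing forward as they close: fully open they stand 13 mm farther back than shut.
Start: joints at [1.137, 0.628, 0.038, 1.517, -0.027, 0.996, -0.02], TCP at [233.744, -606.532, 231.313] pointing down, gripper open.
Joint ranges: [-3.06, 3.06], [-0.37, 2.12], [-1.25, 1.32], [0.18, 2.47], [-1.1, 4.24], [0.23, 1.98], [-2.94, 2.94]. Speed limits (rad/s): [2.57, 2.57, 3.14, 3.14, 3.14, 3.14, 3.14].

## Interface

Orientations are given as [roll, pitch, yaw] about the fixed x, y, z axes, in that order (R = Rz(yaw) Ry(pitch) Rx(roll)).
In Python, from cell import readout, eyes, finish_job gives the robot as it stands. The module is installed in compiled form; this text tells all that it offers.
- The arm moves only by the tool apply_moves, never from a script. Its argument "commands" is a list that holds one entry, the list of rows, each a list of 6 numbers: the shift along the tool's x, y, z in units of 0.04 m (1.0 is 0.04 m), then the turn, a rotation vector about the tool's x, y, z in units of 5 degrees (1.0 is 5 degrees). A call has 1 to 8 rows; each row shifts and turns the pose as measured when the row begins, along the tool's axes as they then stand; what a row does not reach is not made up. A row lasts 1/12 s, in which the tool goes at most 41.7 mm and 7.16 degrees, less where a joint would pass 70% of its speed; a pose out of reach is approached as far as the arm can. A call with a number of a shift or a turn outside -1 to 1 is refused whole. A call with a gripper value outside its range is refused whole. "claw" is the finger opening in mm, from 0 to 85.4, set as the call begins (left out, the last holds). The fingers move at their own pace and stop on an object; the grip force is fixed at half the most. Time passes only in rows, so rows that do not move let the fingers close. It gives the time, the measured TCP pose, the force and the opening at its end, in the units of the state.
- readout.read_state(): the state, without advancing time (a new reading comes with each control period).
- eyes.get_image(name): name is "side" or "top"; returns a dict with "image" (480x640x3 uint8, red, green, blue), "mtx" (3x3 intrinsics, pixels), "rvec" (rotation vector, rad) and "tvec" (3), from world to camera coordinates, as OpenCV has them. Camera axes: x right, y down, z forward; pixel columns grow to the right and rows downward; lengths in mm; the calibration is good to about 2 mm. A picture is of the moment at which its call begins. There is no depth.
- finish_job(): hands the job in, once; it reports no verdict.
The state is a dict: "clock": time; "qpos": joint angles; "qd": joint speeds; "tau": joint torques, N m; "eef_pos": TCP position; "tool_rot": TCP orientation; "force": force on the tool from outside, world axes, zero at the start; "torque": the same for the moment, N m; "width": finger opening in mm.
Only numpy, scipy, OpenCV 4.12 (cv2) and the standard library are available. Lean on these libraries where they do the work, as an engineer would, in place of code of your own. Each camera call takes 0.05 s, during which the arm holds its last target. There are 200 camera calls.

## Working session

There is one attempt and no reset: what is moved stays moved. The work goes in short steps, Python scripts to look and compute and a tool call to move; the robot and the scene stay as the last step left them, time stands still between calls to the robot, and variables do not carry over. Pictures are saved under pics/ and viewed, about 8 in all and at most 12, crops included, and the job is handed in when it is done.

Besides the shell and the picture viewer there is one more tool, called after "Request:" as name(argument=value, ...), one argument or row to a line, values as JSON. apply_moves: Moves the arm, as the interface text tells. Shifts and turns lie within -1 to 1; 1 stands for 0.04 m of shift or 5 degrees of turn. Its arguments: {"type":"object","properties":{"commands":{"type":"array"},"claw":{"type":"number"}},"required":["commands"]}

```bash
mkdir -p pics; cat > h.py <<'E'
import numpy as np, cv2
from cell import readout, eyes, finish_job
def snap(n,f):
    d=eyes.get_image(n); cv2.imwrite(f,d["image"][:,:,::-1]); np.savez(f[:-4]+".npz",**d); return d
def load(f): return dict(np.load(f[:-4]+".npz"))
def pix2w(d,u,v,z):
    R=cv2.Rodrigues(d["rvec"])[0]; t=np.ravel(d["tvec"])
    r=R.T@np.linalg.inv(d["mtx"])@np.array([u,v,1.]); c=-R.T@t
    return c+r*(z-c[2])/r[2]
def proj(d,p): return cv2.projectPoints(np.array(p,float).reshape(-1,3),d["rvec"],d["tvec"],d["mtx"],None)[0].reshape(-1,2)
E
python3 - <<'E'
from h import *
for n in("side","top"):
    d=snap(n,f"pics/{n}0.png"); R=cv2.Rodrigues(d["rvec"])[0]; print(n,-R.T@np.ravel(d["tvec"]),R[2],d["mtx"][0])
print(readout.read_state())
E
```

```text
side [447.65486617 682.11028984 588.46673491] [ 0.16505828 -0.7678486  -0.61900266] [454.27213146   0.         318.3655115 ]
top [526.93173174  53.70175272 932.7818253 ] [ 0.06836287 -0.02041564 -0.99745161] [481.61930025   0.         317.72682836]
{'clock': 0.1, 'qpos': array([ 1.13723336,  0.62926589,  0.03848529,  1.51825856, -0.02699491,
        0.99629457, -0.01999776]), 'qd': array([ 0.00031563, -0.00196924,  0.00126142, -0.00413561,  0.00026428,
        0.00049195,  0.00325682]), 'tau': array([ 3.62332168e-03, -5.64535511e+01,  1.23091813e+00, -1.93972099e+01,
        1.13735773e-02,  5.44714741e-03, -3.96245809e-06]), 'eef_pos': array([ 233.49973479, -606.01817316,  230.47686569]), 'tool_rot': array([-1.57084205,  0.00170669, -1.20306096]), 'force': array([0.18624153, 0.01124116, 0.55093512]), 'torque': array([-0.05466111,  0.01166173, -0.01589194]), 'width': 85.91105236998692}
```

View pics/top0.png

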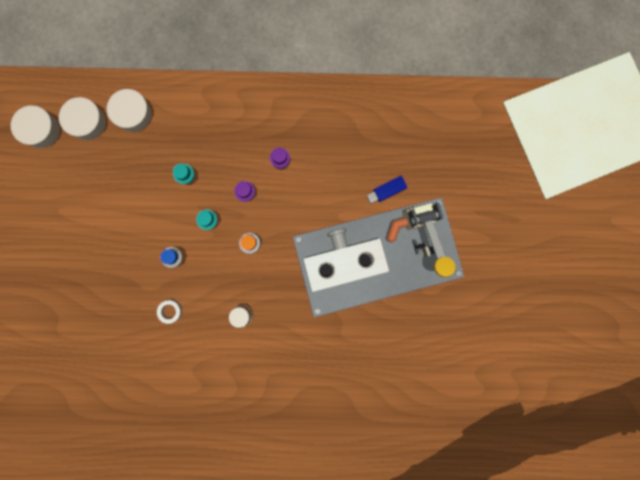

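View pics/side0.png

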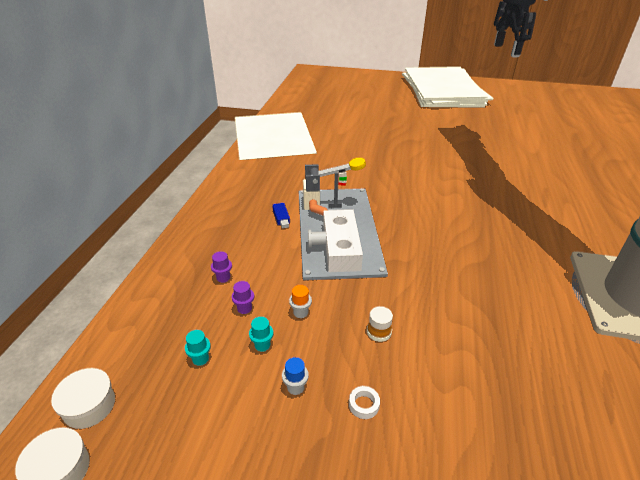

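Top view: blue-knob plug at (170,257), orange-knob plug at (249,243). The purple ones at (245,191) and (280,158) and the teal ones at (183,174) and (207,220) are look-alikes. The jar is at (239,317), the ring at (168,312), the adapter at (388,189), the ports at (326,270) and (366,260), and the yellow pad at (445,267). In the side view, blue is at (295,370), orange at (300,295), and the gripper is far off at the top right. I'll confirm in one enlarged crop while measuring.

```bash
python3 - <<'E'
from h import *
from scipy.optimize import least_squares
T=load("pics/top0.png");S=load("pics/side0.png")
def cen(d,h0,h1,box,smin=150,vmin=60):
    hsv=cv2.cvtColor(d["image"],cv2.COLOR_RGB2HSV); x0,y0,x1,y1=box
    m=np.zeros(hsv.shape[:2],bool); s=hsv[y0:y1,x0:x1]
    m[y0:y1,x0:x1]=(s[...,0]>=h0)&(s[...,0]<=h1)&(s[...,1]>=smin)&(s[...,2]>=vmin)
    v,u=np.nonzero(m); return np.array([u.mean(),v.mean()]),len(u)
def dark(d,box,thr):
    g=cv2.cvtColor(d["image"],cv2.COLOR_RGB2GRAY); x0,y0,x1,y1=box
    v,u=np.nonzero(g[y0:y1,x0:x1]<thr); return np.array([u.mean()+x0,v.mean()+y0]),len(u)
def tri(a,b):
    f=lambda p:np.r_[proj(T,p)[0]-a,proj(S,p)[0]-b]
    r=least_squares(f,[500,100,40]); return r.x,r.cost
for nm,h,bt,bs in(("blue",(105,125),(155,240,187,272),(275,350,315,385)),("orange",(4,14),(238,231,262,256),(288,284,314,308)),("pad",(20,32),(430,250,462,282),(345,150,370,175))):
    a,na=cen(T,*h,bt,200);b,nb=cen(S,*h,bs,200); print(nm,a,na,b,nb,*tri(a,b), "top@z55",pix2w(T,*a,55))
P=[]
for bx in((316,260,337,281),(356,250,376,270)):
    a,n=dark(T,bx,90); w=pix2w(T,*a,50);P.append(w);print(a,n,w)
print("dist",np.linalg.norm(P[0]-P[1]))
e=(P[0]-P[1])/np.linalg.norm(P[0]-P[1]);print("yaw y-axis deg",np.degrees(np.arctan2(e[1],e[0])))
for nm,u,v in(("ring",168,312),("jar",239,317)):print(nm,pix2w(T,u,v,16 if nm=="ring" else 45))
cr=T["image"][185:335,150:470,::-1];cv2.imwrite("pics/c1.png",cv2.resize(cr,None,fx=2.5,fy=2.5,interpolation=cv2.INTER_CUBIC))
E
```

```text
blue [168.5   255.125] 8 [294.33862434 369.22751323] 378 [562.10744445 308.8997015   44.23647987] 0.04278146368118354 top@z55 [562.09513835 305.88811008  55.        ]
orange [248.225 240.95 ] 40 [299.67832168 298.1048951 ] 143 [591.02391467 164.74126352  35.88820306] 0.08739699966611941 top@z55 [590.21673883 162.47768806  55.        ]
pad [444.28340081 266.63157895] 247 [357.11176471 163.41176471] 170 [ 548.034262   -181.23853746  109.10229342] 0.08479869242113713 top@z55 [ 548.95289408 -196.71907929   55.        ]
[325.85294118 270.17647059] 136 [539.25143734  20.02936684  50.        ]
[365.03875969 259.89147287] 129 [559.21123942 -51.74343     50.        ]
dist 74.49649699671814
yaw y-axis deg 105.54109143285163
ring [456.81937867 314.19860755  16.        ]
jar [451.7034935  177.05452617  45.        ]
```

View pics/c1.png

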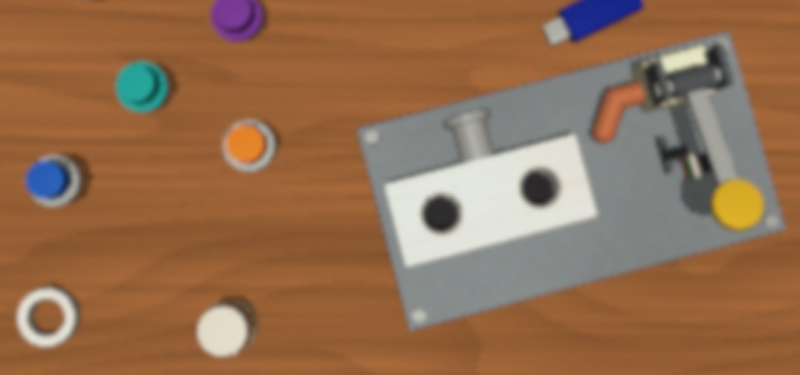

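Confirmed: only the two steel-collared plugs, blue at (168.8,257) and orange at (248.4,242.6), fit the description. The port spacing of 74.5 mm and pad height of about 109 mm (115 top face) agree with the given sizes. First I'll turn the tool to station alignment (yaw 15.5°).

Request:
apply_moves(
  commands=[
    [[0,0,0,0,-1,0],[0,0,0,0,-1,0],[0,0,0,0,-1,0],[0,0,0,0,-1,0],[0,0,0,0,-1,0],[0,0,0,0,-1,0],[0,0,0,0,-1,0],[0,0,0,0,-1,0]],
  ],
  claw=60,
)

```text
clock: 0.77
eef_pos: [232.5, -603.0, 225.9]
tool_rot: [-1.564, 0.009, -0.473]
force: [0.3, 0.0, 0.4]
width: 60.1
```

Request:
apply_moves(
  commands=[
    [[0,0,0,0,-1,0],[0,0,0,0,-1,0],[0,0,0,0,-1,0],[0,0,0,0,-1,0],[0,0,0,0,-1,0],[0,0,0,0,-1,0],[0,0,0,0,-1,0],[0,0,0,0,-1,0]],
  ],
)

```text
clock: 1.43
eef_pos: [230.6, -600.4, 221.4]
tool_rot: [-1.551, 0.004, 0.261]
force: [0.2, -0.1, 0.6]
width: 60.2
```

```bash
cat >> h.py <<'E'
def knob(d,nm,c,r=14):
    "knob mask centroid near pixel c"
    h=cv2.cvtColor(d["image"],cv2.COLOR_RGB2HSV); h0,h1={"blue":(103,125),"orange":(3,16)}[nm]
    yy,xx=np.mgrid[:480,:640]; m=(h[...,0]>=h0)&(h[...,0]<=h1)&(h[...,1]>(150 if nm=="blue" else 195))&(h[...,2]>(70 if nm=="blue" else 175))&(np.hypot(xx-c[0],yy-c[1])<r)
    n,l,st,ce=cv2.connectedComponentsWithStats(m.astype(np.uint8)); i=1+np.argmax(st[1:,4]); return ce[i],st[i]
def delta(target):
    s=readout.read_state(); from scipy.spatial.transform import Rotation as Ro
    R=Ro.from_euler("xyz",s["tool_rot"]).as_matrix(); d=R.T@(np.array(target)-s["eef_pos"])
    print("eef",s["eef_pos"].round(1),"rot",np.degrees(s["tool_rot"]).round(2),"w",round(s["width"],1),"F",s["force"].round(1),"t",round(s["clock"],2)); print("d_mm",d.round(1),"units",(d/40).round(2))
E
python3 - <<'E'
from h import *
from scipy.optimize import least_squares
T=load("pics/top0.png");S=load("pics/side0.png")
for nm,a,b in(("blue",(169,257),(295,369)),("orange",(248.4,242.6),(300,295))):
    p,st=knob(T,nm,a);q,s2=knob(S,nm,b,16);print(nm,p,st,q,s2,pix2w(T,*p,53))
    r=least_squares(lambda x:np.r_[proj(T,x)[0]-p,proj(S,x)[0]-q],[560,200,45]);print(r.x,r.cost)
delta([590,164,150]); print(readout.read_state()["qpos"].round(2))
E
```

```text
blue [168.70909091 256.36363636] [161 250  16  14 165] [294.25897436 369.34615385] [285 358  19  24 390] [559.93118027 306.00485509  53.        ]
[561.33675853 308.81138843  43.92777147] 0.27657143029143005
orange [248.32520325 242.09756098] [242 236  13  13 123] [300.05263158 298.92481203] [291 291  18  14 133] [588.26316459 162.49129188  53.        ]
[589.75244428 164.84563972  34.22727797] 0.008714569506787562
eef [ 230.6 -600.4  221.4] rot [-88.86   0.25  14.98] w 60.2 F [ 0.2 -0.1  0.6] t 1.43
d_mm [545.1  81.9 644. ] units [13.63  2.05 16.1 ]
[ 1.37  0.66 -0.36  1.52  0.25  1.03  1.2 ]
```

Request:
apply_moves(
  commands=[
    [[0.66,0,0.78,-0.2,0,0],[0.66,0,0.78,0,0,0],[0.66,0,0.78,0,0,0],[0.66,0,0.78,0,0,0],[0.66,0,0.78,0,0,0],[0.66,0,0.78,0,0,0],[0.66,0,0.78,0,0,0],[0.66,0,0.78,0,0,0]],
  ],
)

```text
clock: 2.1
eef_pos: [364.7, -306.3, 215.2]
tool_rot: [-1.569, 0.01, 0.243]
force: [0.9, -1.1, 0.2]
width: 60.0
```

Request:
apply_moves(
  commands=[
    [[0.66,0,0.78,0,0,0],[0.66,0,0.78,0,0,0],[0.66,0,0.78,0,0,0],[0.66,0,0.78,0,0,0],[0.66,0,0.78,0,0,0],[0.66,0,0.78,0,0,0],[0.66,0,0.78,0,0,0],[0.66,0,0.78,0,0,0]],
  ],
)

```text
clock: 2.77
eef_pos: [508.6, -5.6, 212.5]
tool_rot: [-1.569, 0.013, 0.24]
force: [1.5, -0.7, -0.6]
width: 59.9
```

```bash
python3 -c "
from h import *
delta([588,163,150])"
```

```text
eef [508.6  -5.6 212.5] rot [-89.9    0.75  13.77] w 59.9 F [ 1.5 -0.7 -0.6] t 2.77
d_mm [118.1  61.2 144.8] units [2.95 1.53 3.62]
```

Request:
apply_moves(
  commands=[
    [[0.6,0.2,0.74,0,-0.35,-0.15],[0.6,0.2,0.74,0,0,0],[0.6,0.2,0.74,0,0,0],[0.6,0.2,0.74,0,0,0],[0.6,0.4,0.7,0,0,0],[0,0.3,0,0,0,0],[0,0,0,0,0,0]],
  ],
)

```text
clock: 3.35
eef_pos: [589.6, 188.3, 148.8]
tool_rot: [-1.563, -0.005, 0.284]
force: [-1.1, -1.5, 0.8]
width: 60.0
```

```bash
python3 -c "
from h import *
delta([588,163,100])
snap('side','pics/s1.png');T=snap('top','pics/t1.png')
a=[T['image'][190:290,200:300,::-1],load('pics/s1.png')['image'][220:320,250:350,::-1]]
cv2.imwrite('pics/v1.png',cv2.resize(np.hstack(a),None,fx=4,fy=4,interpolation=2))
print(proj(T,[588,163,55]),proj(load('pics/s1.png'),[588,163,55]))"
```

```text
eef [589.6 188.3 148.8] rot [-89.57  -0.27  16.29] w 60.0 F [-1.1 -1.5  0.8] t 3.35
d_mm [ -8.8  48.6 -24.2] units [-0.22  1.21 -0.6 ]
[[247.90749677 242.15850609]] [[301.1681251  289.50771282]]
```

View pics/v1.png

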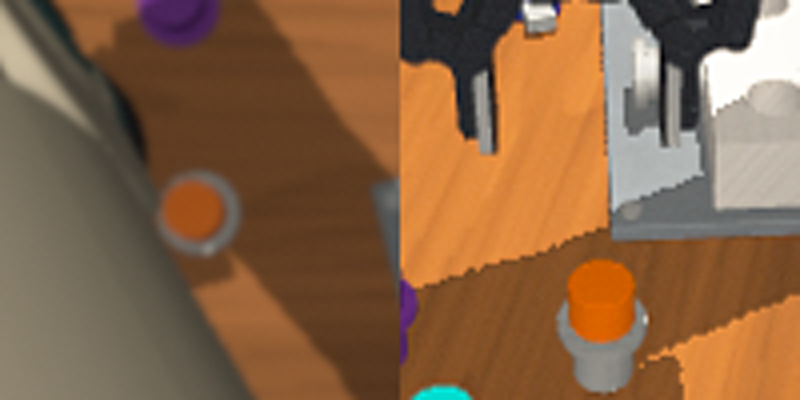

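Orange knob seen at top (247.9,242.1) and side (300,290), matching (588,163). The arm overshot by 24 mm, so I'll correct that and descend.

Request:
apply_moves(
  commands=[
    [[-0.22,0,-0.6,-0.1,0.15,0],[0,0.6,0,0,0,0],[0,0.6,0,0,0,0],[0,0,0,0,0,0]],
  ],
)

```text
clock: 3.78
eef_pos: [591.2, 155.9, 106.4]
tool_rot: [-1.575, -0.014, 0.263]
force: [-0.4, -0.6, -0.2]
width: 59.9
```

```bash
python3 -c "
from h import *
delta([588,163,36])"
```

```text
eef [591.2 155.9 106.4] rot [-90.22  -0.8   15.06] w 59.9 F [-0.4 -0.6 -0.2] t 3.78
d_mm [-2.3 70.4  8. ] units [-0.06  1.76  0.2 ]
```

Request:
apply_moves(
  commands=[
    [[-0.05,0.4,0.15,0.05,-0.1,0.16],[0,0.4,0,0,0,0],[0,0.4,0,0,0,0],[0,0,0,0,0,0],[0,0,0,0,0,0]],
  ],
)

```text
clock: 4.2
eef_pos: [591.6, 154.1, 64.9]
tool_rot: [-1.574, -0.006, 0.262]
force: [0.3, -0.0, -0.1]
width: 60.0
```

```bash
python3 -c "
from h import *
delta([588,163,36])"
```

```text
eef [591.6 154.1  64.9] rot [-90.18  -0.34  15.  ] w 60.0 F [ 0.3 -0.  -0.1] t 4.2
d_mm [-1.3 28.9  9.6] units [-0.03  0.72  0.24]
```

Request:
apply_moves(
  commands=[
    [[0,0,0.24,0,-0.1,0],[0,0,0.1,0,0,0],[0,0,0,0,0,0]],
  ],
)

```text
clock: 4.45
eef_pos: [590.0, 167.3, 69.4]
tool_rot: [-1.574, -0.011, 0.268]
force: [-0.1, -0.2, -0.1]
width: 60.0
```

```bash
python3 -c "
from h import *
delta([588,163,36])"
```

```text
eef [590.  167.3  69.4] rot [-90.2   -0.63  15.38] w 60.0 F [-0.1 -0.2 -0.1] t 4.45
d_mm [-3.4 33.4 -3.5] units [-0.08  0.83 -0.09]
```

Request:
apply_moves(
  commands=[
    [[-0.07,0.3,-0.08,0,0,0.1],[0,0.25,0,0,0,0],[0,0.2,0,0,0,0],[0,0,0,0,0,0],[0,0,0,0,0,0]],
  ],
)

```text
clock: 4.87
eef_pos: [588.9, 164.3, 38.1]
tool_rot: [-1.574, -0.004, 0.27]
force: [0.5, 0.0, -0.4]
width: 60.0
```

```bash
python3 -c "
from h import *
delta([588,163,36])"
```

```text
eef [588.9 164.3  38.1] rot [-90.2   -0.24  15.46] w 60.0 F [ 0.5  0.  -0.4] t 4.87
d_mm [-1.2  2.1 -1. ] units [-0.03  0.05 -0.02]
```

Well placed; I'll drop 2 mm and close.

Request:
apply_moves(
  commands=[
    [[-0.03,0.06,-0.03,0,0,0],[0,0.02,0,0,0,0],[0,0,0,0,0,0]],
  ],
)

```text
clock: 5.12
eef_pos: [587.5, 162.3, 33.7]
tool_rot: [-1.574, -0.003, 0.27]
force: [-0.7, 0.0, 0.7]
width: 60.0
```

Request:
apply_moves(
  commands=[
    [[0,0,0,0,0,0],[0,0,0,0,0,0],[0,0,0,0,0,0],[0,0,0,0,0,0],[0,0,0,0,0,0],[0,0,0,0,0,0]],
  ],
  claw=15,
)

```text
clock: 5.62
eef_pos: [588.1, 162.4, 34.6]
tool_rot: [-1.574, -0.004, 0.269]
force: [-0.1, -0.0, -0.9]
width: 25.6
```

Request:
apply_moves(
  commands=[
    [[0,-0.3,0,0,0,0],[0,-0.6,0,0,0,0],[0,-0.6,0,0,0,0],[0,-0.6,0,0,0,0],[0,0,0,0,0,0],[0,0,0,0,0,0]],
  ],
)

```text
clock: 6.12
eef_pos: [586.5, 162.5, 124.2]
tool_rot: [-1.574, -0.002, 0.27]
force: [-0.2, -0.4, -1.0]
width: 26.0
```

```bash
python3 -c "
from h import *
delta([559.2,-51.7,120])"
```

```text
eef [586.5 162.5 124.2] rot [-9.020e+01 -9.000e-02  1.549e+01] w 26.0 F [-0.2 -0.4 -1. ] t 6.12
d_mm [ -83.5    4.8 -199.1] units [-2.09  0.12 -4.98]
```

Request:
apply_moves(
  commands=[
    [[-0.2,0,-0.4,0,0,0],[-0.3,0,-0.7,0,0,0],[-0.3,0,-0.7,0,0,0],[-0.3,0,-0.7,0,0,0],[-0.3,0,-0.7,0,0,0],[-0.3,0,-0.7,0,0,0],[-0.2,0,-0.4,0,0,0],[0,0,0,0,0,0]],
  ],
)

```text
clock: 6.78
eef_pos: [556.2, -27.5, 122.0]
tool_rot: [-1.57, 0.001, 0.278]
force: [0.3, -0.4, -0.3]
width: 26.0
```

Request:
apply_moves(
  commands=[
    [[0,0,0,0,0,0],[0,0,0,0,0,0]],
  ],
)

```text
clock: 6.95
eef_pos: [555.4, -28.3, 121.3]
tool_rot: [-1.57, 0.002, 0.275]
force: [0.6, -0.2, -0.9]
width: 25.9
```

```bash
python3 -c "
from h import *
delta([559.2,-51.7,105])"
```

```text
eef [555.4 -28.3 121.3] rot [-89.94   0.12  15.76] w 25.9 F [ 0.6 -0.2 -0.9] t 6.95
d_mm [ -2.7  16.2 -23.6] units [-0.07  0.41 -0.59]
```

Request:
apply_moves(
  commands=[
    [[-0.06,0.2,-0.5,0,0,0],[0,0.2,0,0,0,0],[0,0,0,0,0,0],[0,0,0,0,0,0]],
  ],
)

```text
clock: 7.28
eef_pos: [559.9, -41.4, 104.6]
tool_rot: [-1.566, -0.0, 0.283]
force: [-0.5, 0.1, 0.2]
width: 26.1
```

```bash
python3 -c "
from h import *
delta([559.2,-51.7,90])
S=snap('side','pics/s2.png');T=snap('top','pics/t2.png')
a=[cv2.resize(T['image'][215:315,300:400,::-1],(400,400),interpolation=2),cv2.resize(S['image'][185:285,290:390,::-1],(400,400),interpolation=2)]
cv2.imwrite('pics/v2.png',np.hstack(a))"
```

```text
eef [559.9 -41.4 104.6] rot [-8.975e+01 -1.000e-02  1.624e+01] w 26.1 F [-0.5  0.1  0.2] t 7.28
d_mm [-3.6 14.5 -9.7] units [-0.09  0.36 -0.24]
```

View pics/v2.png

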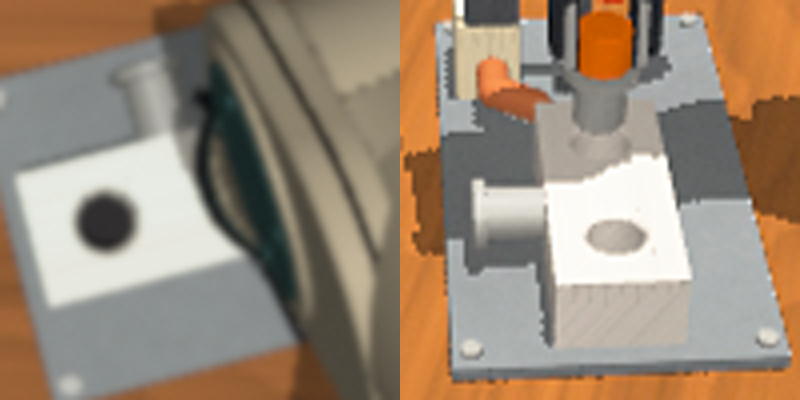

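The side view shows the orange plug upright in the fingers above port_2 (shaft foot near (340,217), port_2 edge at (340,221)). Port_1's mouth is at (343.9,243.9). I'll cross-check the side and top calibrations.

```bash
python3 -c "
from h import *
S0=load('pics/side0.png');T=load('pics/top0.png');S=load('pics/s2.png')
# side image of ports at start, precise via enlarged ellipse: centroid of mouth darker than white top
g=cv2.cvtColor(S0['image'],cv2.COLOR_RGB2GRAY)
for bx in((332,238,356,252),(329,214,351,226)):
    x0,y0,x1,y1=bx;v,u=np.nonzero(g[y0:y1,x0:x1]<200);print(len(u),u.mean()+x0,v.mean()+y0,pix2w(S0,u.mean()+x0,v.mean()+y0,50), g[y0:y1,x0:x1].mean(1).astype(int))
print('exp from top in side',proj(S0,[[539.25,20,50],[559.2,-51.7,50]]))
p=readout.read_state()['eef_pos'];k,st=knob(S,'orange',(441-400+0,0)) if 0 else knob(S,'orange',(341,197),12)
print('knob',k,st,'foot proj at eef',proj(S,[[559.9,-41.4,z] for z in(70.6,104.6,125.6)]))
cv2.imwrite('pics/v3.png',np.hstack([cv2.resize(S0['image'][200:260,310:370,::-1],(400,400),interpolation=2),cv2.resize(S['image'][180:240,310:370,::-1],(400,400),interpolation=2)]))"
```

```text
104 343.7019230769231 243.67307692307693 [540.55839463  22.81930358  50.        ] [248 246 222 208 201 195 194 198 204 212 235 249 248 247]
86 339.75581395348837 220.17441860465115 [561.05327892 -49.4800351   50.        ] [246 246 241 219 203 196 192 193 198 211 236 249]
exp from top in side [[344.63994095 242.8482701 ]
 [340.85631185 219.65800084]]
knob [340.83163265 195.70408163] [335 188  13  17 196] foot proj at eef [[339.94699341 214.15099676]
 [340.5237162  199.70797351]
 [340.89401915 190.43437764]]
```

View pics/v3.png

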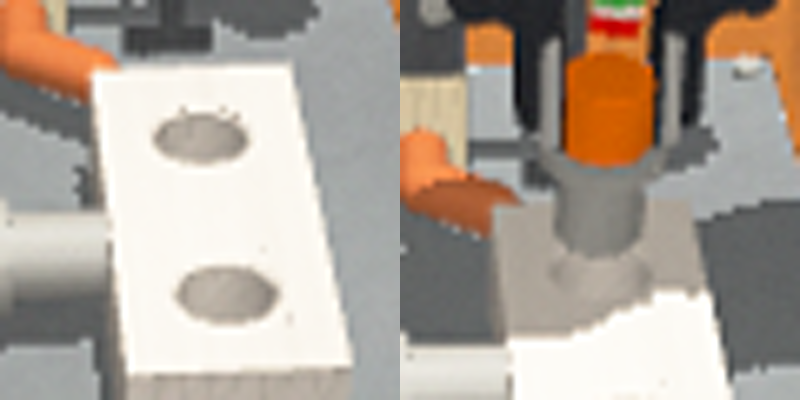

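The top and side port estimates differ by about 2 mm, and the side camera shows the same bias on the plug. So I'll aim for TCP (559.7,-51.4), within the chamfer's tolerance.

Request:
apply_moves(
  commands=[
    [[-0.08,0.1,-0.24,-0.05,0.1,0],[0,0.1,0,0,0,0],[0,0,0,0,0,0],[0,0,0,0,0,0]],
  ],
)

```text
clock: 7.72
eef_pos: [560.2, -49.7, 97.0]
tool_rot: [-1.571, -0.002, 0.278]
force: [0.2, 0.5, -0.5]
width: 26.1
```

```bash
python3 -c "
from h import *
delta([559.7,-51.4,90])"
```

```text
eef [560.2 -49.7  97. ] rot [-90.    -0.14  15.92] w 26.1 F [ 0.2  0.5 -0.5] t 7.72
d_mm [-0.9  7.  -1.5] units [-0.02  0.18 -0.04]
```

Request:
apply_moves(
  commands=[
    [[-0.02,0.1,-0.04,0,0,0],[0,0.1,0,0,0,0],[0,0.1,0,0,0,0],[0,0,0,0,0,0],[0,0,0,0,0,0]],
  ],
)

```text
clock: 8.13
eef_pos: [559.8, -51.5, 83.8]
tool_rot: [-1.571, -0.002, 0.278]
force: [-0.1, 0.2, -0.8]
width: 26.2
```

```bash
python3 -c "
from h import *
delta([559.7,-51.4,80])"
```

```text
eef [559.8 -51.5  83.8] rot [-89.99  -0.14  15.91] w 26.2 F [-0.1  0.2 -0.8] t 8.13
d_mm [-0.1  3.8  0.2] units [-0.    0.09  0.  ]
```

Request:
apply_moves(
  commands=[
    [[0,0.08,0,0,0,0],[0,0.08,0,0,0,0],[0,0.06,0,0,0,0],[0,0,0,0,0,0]],
  ],
)

```text
clock: 8.47
eef_pos: [560.2, -52.6, 74.7]
tool_rot: [-1.572, -0.003, 0.277]
force: [0.1, -0.2, -1.2]
width: 25.9
```

Foot is 9 mm inside with no force. Continuing down.

Request:
apply_moves(
  commands=[
    [[0,0.12,0,0,0,0],[0,0.12,0,0,0,0],[0,0.1,0,0,0,0],[0,0,0,0,0,0],[0,0,0,0,0,0]],
  ],
)

```text
clock: 8.88
eef_pos: [560.3, -52.5, 59.2]
tool_rot: [-1.572, -0.003, 0.277]
force: [0.6, -0.9, -0.1]
width: 25.8
```

Request:
apply_moves(
  commands=[
    [[0,0.06,0,0,0,0],[0,0.06,0,0,0,0],[0,0.03,0,0,0,0],[0,0,0,0,0,0]],
  ],
)

```text
clock: 9.22
eef_pos: [560.6, -52.4, 57.0]
tool_rot: [-1.574, -0.003, 0.277]
force: [0.2, -0.5, -1.2]
width: 26.3
```

Request:
apply_moves(
  commands=[
    [[0,0.08,0,0,0,0],[0,0.1,0,0,0,0]],
  ],
)

```text
clock: 9.38
eef_pos: [561.7, -52.5, 55.1]
tool_rot: [-1.578, -0.005, 0.277]
force: [-12.0, -0.2, 48.3]
width: 26.1
```

Firm stop at the expected depth (TCP 55). Release.

Request:
apply_moves(
  commands=[
    [[0,-0.02,0,0,0,0],[0,0,0,0,0,0],[0,0,0,0,0,0],[0,0,0,0,0,0],[0,0,0,0,0,0]],
  ],
  claw=60,
)

```text
clock: 9.8
eef_pos: [562.8, -51.4, 56.9]
tool_rot: [-1.578, -0.008, 0.278]
force: [-0.0, 0.9, 0.0]
width: 59.9
```

Request:
apply_moves(
  commands=[
    [[0,-0.3,0,0,0,0],[0,-0.6,0,0,0,0],[0,-0.6,0,0,0,0],[0,-0.4,0.5,0,0,0],[0,0,0.7,0,0,0],[0,0,0.7,0,0,0],[0,0,0.7,0,0,0],[0,0,0.7,0,0,0]],
  ],
)

```text
clock: 10.47
eef_pos: [526.9, 71.3, 137.5]
tool_rot: [-1.58, -0.007, 0.262]
force: [0.3, 0.2, 0.1]
width: 60.0
```

```bash
python3 -c "
from h import *
delta([559.8,306.4,110])
S=snap('side','pics/s4.png')
k,st=knob(S,'orange',(340,212),12)
print(k,st,proj(S,[560.5,-51.5,66]))
cv2.imwrite('pics/v4.png',np.hstack([cv2.resize(S['image'][180:260,300:380,::-1],(400,400),interpolation=2),cv2.resize(S['image'][330:410,255:335,::-1],(400,400),interpolation=2)]))"
```

```text
eef [526.9  71.3 137.5] rot [-90.53  -0.42  14.98] w 60.0 F [0.3 0.2 0.1] t 10.47
d_mm [ 92.3  26.1 218.8] units [2.31 0.65 5.47]
[340.06060606 216.36363636] [334 211  13  11  99] [[340.4679038  213.13423925]]
```

View pics/v4.png

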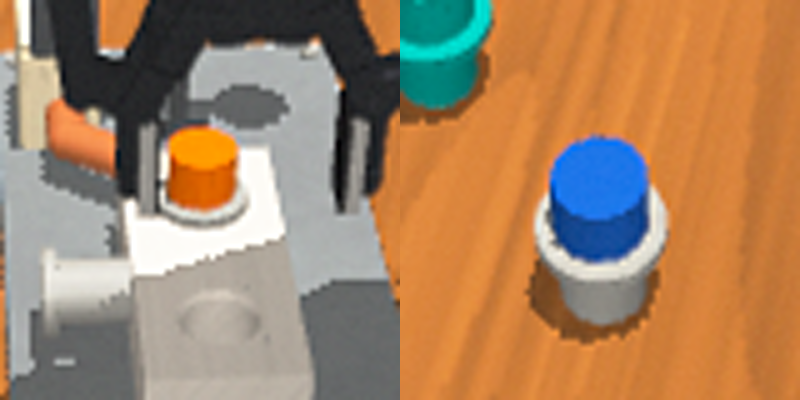

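Orange sits home with its collar flat on the block (knob at (340,215) in the side view) and port_1 is free. Blue stands upright, knob top at side (294.4,365.2). Next, blue.

Request:
apply_moves(
  commands=[
    [[0.28,0,0.6,0,-0.1,0.08],[0.28,0,0.7,0,0,0],[0.28,0,0.7,-0.1,0,0],[0.28,0,0.7,0,0,0],[0.28,0,0.7,0,0,0],[0.28,0,0.7,0,0,0],[0.28,0,0.6,0,0,0],[0.2,0,0.3,0,0,0]],
  ],
)

```text
clock: 11.18
eef_pos: [551.6, 303.5, 139.8]
tool_rot: [-1.584, 0.002, 0.279]
force: [0.3, 0.9, 0.5]
width: 60.1
```

Request:
apply_moves(
  commands=[
    [[0,0,0,0,0,0],[0,0,0,0,0,0]],
  ],
)

```text
clock: 11.35
eef_pos: [550.9, 308.7, 140.4]
tool_rot: [-1.58, 0.0, 0.285]
force: [-0.7, -0.4, -0.8]
width: 60.2
```

```bash
python3 -c "
from h import *
delta([559.3,306.3,90])
print(pix2w(load('pics/side0.png'),294.4,365.2,55),pix2w(load('pics/top0.png'),168.8,256.9,55))"
```

```text
eef [550.9 308.7 140.4] rot [-9.053e+01  2.000e-02  1.631e+01] w 60.2 F [-0.7 -0.4 -0.8] t 11.35
d_mm [ 7.4 50.4 -4.2] units [ 0.18  1.26 -0.1 ]
[561.19464347 309.80411619  55.        ] [558.88686414 305.23287013  55.        ]
```

Request:
apply_moves(
  commands=[
    [[0.18,0.3,-0.08,0.1,0.15,0],[0,0.4,0,0,0,0],[0,0.4,0,0,0,0],[0,0.3,0,0,0,0],[0,0,0,0,0,0],[0,0,0,0,0,0]],
  ],
)

```text
clock: 11.85
eef_pos: [562.4, 296.1, 80.4]
tool_rot: [-1.576, 0.002, 0.259]
force: [-0.1, 0.0, -1.0]
width: 60.0
```

```bash
python3 -c "
from h import *
delta([559.4,306.5,35])"
```

```text
eef [562.4 296.1  80.4] rot [-90.29   0.12  14.84] w 60.0 F [-0.1  0.  -1. ] t 11.85
d_mm [-0.2 45.4 11. ] units [-0.    1.13  0.28]
```

Request:
apply_moves(
  commands=[
    [[0,0.1,0.26,0,-0.1,0],[0,0.3,0,0.05,0,0],[0,0.3,0,0,0,0],[0,0,0,0,0,0],[0,0,0,0,0,0]],
  ],
)

```text
clock: 12.27
eef_pos: [560.8, 306.0, 50.8]
tool_rot: [-1.571, 0.0, 0.266]
force: [0.2, 0.3, 0.4]
width: 60.2
```

```bash
python3 -c "
from h import *
delta([559.4,306.5,35])"
```

```text
eef [560.8 306.   50.8] rot [-9.000e+01  1.000e-02  1.526e+01] w 60.2 F [0.2 0.3 0.4] t 12.27
d_mm [-1.2 15.8  0.9] units [-0.03  0.4   0.02]
```

Request:
apply_moves(
  commands=[
    [[-0.03,0.2,0.02,0,0,0],[0,0.18,0,0,0,0],[0,0,0,0,0,0],[0,0,0,0,0,0]],
  ],
)

```text
clock: 12.6
eef_pos: [559.1, 307.1, 34.2]
tool_rot: [-1.571, -0.0, 0.267]
force: [0.1, 0.6, -0.0]
width: 59.6
```

Request:
apply_moves(
  commands=[
    [[0,0,0,0,0,0],[0,0,0,0,0,0],[0,0,0,0,0,0],[0,0,0,0,0,0],[0,0,0,0,0,0],[0,0,0,0,0,0]],
  ],
  claw=15,
)

```text
clock: 13.1
eef_pos: [559.9, 307.3, 35.1]
tool_rot: [-1.57, -0.002, 0.267]
force: [0.3, -0.0, -0.5]
width: 26.3
```

Request:
apply_moves(
  commands=[
    [[0,-0.3,0,0,0,0],[0,-0.6,0,0,0,0],[0,-0.6,0,0,0,0],[0,-0.6,0,0,0,0],[0,0,0,0,0,0],[0,0,0,0,0,0]],
  ],
)

```text
clock: 13.6
eef_pos: [558.7, 306.7, 125.0]
tool_rot: [-1.571, 0.0, 0.267]
force: [-0.3, -0.2, -1.5]
width: 25.9
```

```bash
python3 -c "
from h import *
delta([540.4,19.9,120])"
```

```text
eef [558.7 306.7 125. ] rot [-9.000e+01  3.000e-02  1.532e+01] w 25.9 F [-0.3 -0.2 -1.5] t 13.6
d_mm [ -93.4    5.1 -271.8] units [-2.34  0.13 -6.79]
```

Request:
apply_moves(
  commands=[
    [[-0.2,0,-0.5,0,0,0],[-0.3,0,-0.9,0,0,0],[-0.3,0,-0.9,0,0,0],[-0.3,0,-0.9,0,0,0],[-0.3,0,-0.9,0,0,0],[-0.3,0,-0.9,0,0,0],[-0.3,0,-0.9,0,0,0],[-0.15,0,-0.4,0,0,0]],
  ],
)

```text
clock: 14.27
eef_pos: [539.7, 40.0, 121.8]
tool_rot: [-1.563, 0.0, 0.282]
force: [0.1, -0.6, -0.6]
width: 26.1
```

Request:
apply_moves(
  commands=[
    [[0,0,0,0,0,0],[0,0,0,0,0,0],[0,0,0,0,0,0]],
  ],
)

```text
clock: 14.52
eef_pos: [537.9, 32.8, 120.4]
tool_rot: [-1.565, 0.005, 0.272]
force: [-0.4, 0.9, 0.1]
width: 26.0
```

```bash
python3 -c "
from h import *
delta([540.4,19.9,100])"
```

```text
eef [537.9  32.8 120.4] rot [-89.67   0.29  15.57] w 26.0 F [-0.4  0.9  0.1] t 14.52
d_mm [ -1.   20.3 -13.2] units [-0.03  0.51 -0.33]
```

Request:
apply_moves(
  commands=[
    [[-0.02,0.2,-0.32,-0.07,0,-0.06],[0,0.2,0,0,0,0],[0,0.1,0,0,0,0],[0,0,0,0,0,0],[0,0,0,0,0,0]],
  ],
)

```text
clock: 14.93
eef_pos: [541.1, 26.2, 97.5]
tool_rot: [-1.568, -0.002, 0.281]
force: [-0.1, 0.7, 0.2]
width: 25.9
```

```bash
python3 -c "
from h import *
delta([540.4,19.9,90])"
```

```text
eef [541.1  26.2  97.5] rot [-89.86  -0.1   16.12] w 25.9 F [-0.1  0.7  0.2] t 14.93
d_mm [-2.4  7.5 -5.9] units [-0.06  0.19 -0.15]
```

Request:
apply_moves(
  commands=[
    [[-0.05,0,-0.15,-0.03,0.1,0],[0,0,0,0,0,0],[0,0,0,0,0,0]],
  ],
)

```text
clock: 15.18
eef_pos: [540.8, 21.3, 97.3]
tool_rot: [-1.57, -0.002, 0.275]
force: [0.5, 0.3, -0.9]
width: 25.6
```

```bash
python3 -c "
from h import *
delta([540.4,19.9,80])
S=snap('side','pics/s5.png');p=readout.read_state()['eef_pos'];q=proj(S,p+[0,0,10])[0]
print(q,knob(S,'blue',q,14))
S=load('pics/s2.png');print(proj(S,[559.9,-41.4,114.6]),knob(S,'orange',(341,197),14))"
```

```text
eef [540.8  21.3  97.3] rot [-89.96  -0.1   15.74] w 25.6 F [ 0.5  0.3 -0.9] t 15.18
d_mm [-0.8 17.3 -1.3] units [-0.02  0.43 -0.03]
[344.97287509 218.40237997] (array([345.27149321, 219.04524887]), array([338, 211,  15,  17, 221], dtype=int32))
[[340.69866672 195.32664083]] (array([340.83163265, 195.70408163]), array([335, 188,  13,  17, 196], dtype=int32))
```

Blue sits in the hand as orange did (offset within 0.3 px). Descending.

Request:
apply_moves(
  commands=[
    [[-0.02,0.12,-0.04,0,0,0],[0,0.14,0,0,0,0],[0,0.1,0,0,0,0],[0,0,0,0,0,0],[0,0,0,0,0,0]],
  ],
)

```text
clock: 15.65
eef_pos: [540.7, 18.8, 81.8]
tool_rot: [-1.571, -0.003, 0.274]
force: [0.7, -0.4, -0.2]
width: 26.0
```

Request:
apply_moves(
  commands=[
    [[0,0.08,0,0,0,0],[0,0.08,0,0,0,0],[0,0.06,0,0,0,0],[0,0,0,0,0,0]],
  ],
)

```text
clock: 15.98
eef_pos: [540.6, 18.9, 72.0]
tool_rot: [-1.571, -0.002, 0.274]
force: [0.7, -0.3, -0.7]
width: 26.0
```

Request:
apply_moves(
  commands=[
    [[0,0.12,0,0,0,0],[0,0.12,0,0,0,0],[0,0.08,0,0,0,0],[0,0,0,0,0,0],[0,0,0,0,0,0]],
  ],
)

```text
clock: 16.4
eef_pos: [540.5, 19.0, 57.5]
tool_rot: [-1.571, -0.002, 0.274]
force: [-0.4, 0.2, -0.5]
width: 26.3
```

Request:
apply_moves(
  commands=[
    [[0,0.05,0,0,0,0],[0,0.06,0,0,0,0],[0,0.06,0,0,0,0]],
  ],
)

```text
clock: 16.65
eef_pos: [540.8, 19.0, 56.4]
tool_rot: [-1.574, -0.002, 0.274]
force: [-6.2, 0.3, 24.7]
width: 26.0
```

Seated (25 N at TCP 56.4). Release, rise, and head to the lever.

Request:
apply_moves(
  commands=[
    [[0,-0.02,0,0,0,0],[0,0,0,0,0,0],[0,0,0,0,0,0],[0,0,0,0,0,0],[0,0,0,0,0,0]],
  ],
  claw=60,
)

```text
clock: 17.07
eef_pos: [542.2, 19.3, 59.3]
tool_rot: [-1.575, -0.006, 0.274]
force: [0.1, 0.8, 0.5]
width: 60.3
```

Request:
apply_moves(
  commands=[
    [[0,-0.3,0,0,0,0],[0,-0.6,0,0,0,0],[0,-0.6,0,0,0,0],[0,-0.6,0,0,0,0],[0,-0.4,0,0,0,0],[0,0,0,0,0,0],[0,0,0,0,0,0]],
  ],
)

```text
clock: 17.65
eef_pos: [539.8, 19.3, 159.6]
tool_rot: [-1.573, 0.001, 0.274]
force: [0.3, 0.1, -0.5]
width: 59.8
```

```bash
python3 -c "
from h import *
delta([546.4,-180.8,150])"
```

```text
eef [539.8  19.3 159.6] rot [-9.011e+01  5.000e-02  1.570e+01] w 59.8 F [ 0.3  0.1 -0.5] t 17.65
d_mm [ -47.8   10.1 -194.4] units [-1.2   0.25 -4.86]
```

Request:
apply_moves(
  commands=[
    [[-0.15,0,-0.4,0,0,0],[-0.18,0,-0.75,0,0,0],[-0.18,0,-0.75,0,0,0],[-0.18,0,-0.75,0,0,0],[-0.18,0,-0.75,0,0,0],[-0.18,0,-0.75,0,0,0],[-0.1,0,-0.4,0,0,0],[0,0,0,0,0,0]],
  ],
  claw=0,
)

```text
clock: 18.32
eef_pos: [541.9, -173.0, 149.7]
tool_rot: [-1.565, 0.011, 0.282]
force: [-0.3, 0.4, 0.3]
width: -0.1
```

Request:
apply_moves(
  commands=[
    [[0,0,0,0,0,0],[0,0,0,0,0,0],[0,0,0,0,0,0]],
  ],
)

```text
clock: 18.57
eef_pos: [540.0, -171.6, 146.5]
tool_rot: [-1.561, 0.015, 0.281]
force: [1.0, -0.1, -1.2]
width: -0.2
```

```bash
python3 -c "
from h import *
delta([546.4,-180.8,125])
S=snap('side','pics/s6.png')
cv2.imwrite('pics/v6.png',np.hstack([cv2.resize(S['image'][195:275,300:380,::-1],(400,400),interpolation=2),cv2.resize(S['image'][120:220,300:400,::-1],(400,400),interpolation=2)]))"
```

```text
eef [ 540.  -171.6  146.5] rot [-89.44   0.84  16.11] w -0.2 F [ 1.  -0.1 -1.2] t 18.57
d_mm [  3.9  21.4 -10.9] units [ 0.1   0.53 -0.27]
```

View pics/v6.png

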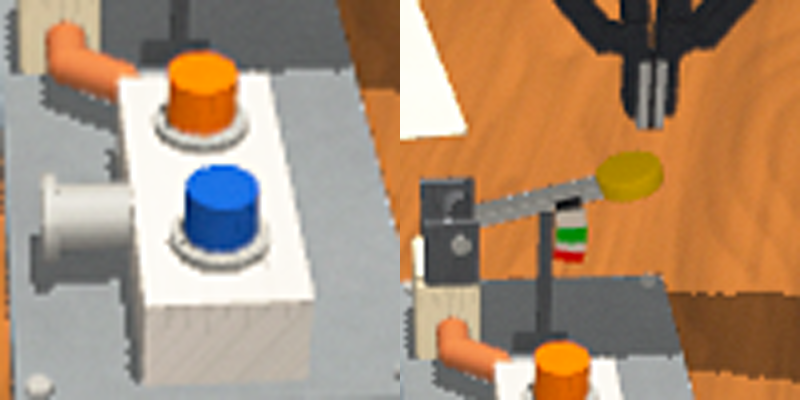

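Both plugs sit home with collars flat: orange knob at (340,212), blue at (344,236). The closed fingertips at (462,151) are above the yellow pad (457,163), with the pointer above green. I'll align, then press.

Request:
apply_moves(
  commands=[
    [[0.1,0.2,-0.26,-0.1,0.1,-0.16],[0,0.1,0,0,0,0],[0,0,0,0,0,0],[0,0,0,0,0,0]],
  ],
)

```text
clock: 18.95
eef_pos: [547.4, -173.5, 134.4]
tool_rot: [-1.567, -0.0, 0.282]
force: [-0.3, 0.4, -0.5]
width: 0.1
```

```bash
python3 -c "
from h import *
delta([546.4,-180.8,115])"
```

```text
eef [ 547.4 -173.5  134.4] rot [-8.979e+01 -1.000e-02  1.616e+01] w 0.1 F [-0.3  0.4 -0.5] t 18.95
d_mm [-3.  19.4 -6.8] units [-0.07  0.48 -0.17]
```

Request:
apply_moves(
  commands=[
    [[-0.06,0.1,-0.17,-0.04,0.1,0],[0,0.14,0,0,0,0],[0,0.1,0,0,0,0],[0,0,0,0,0,0],[0,0,0,0,0,0]],
  ],
)

```text
clock: 19.37
eef_pos: [547.1, -179.1, 120.2]
tool_rot: [-1.57, -0.0, 0.275]
force: [0.1, 0.2, 0.1]
width: -0.1
```

```bash
python3 -c "
from h import *
delta([546.4,-180.8,95])"
```

```text
eef [ 547.1 -179.1  120.2] rot [-8.998e+01 -2.000e-02  1.578e+01] w -0.1 F [0.1 0.2 0.1] t 19.37
d_mm [-1.1 25.2 -1.4] units [-0.03  0.63 -0.04]
```

Request:
apply_moves(
  commands=[
    [[-0.02,0.1,-0.03,0,0,0],[0,0.12,0,0,0,0],[0,0.1,0,0,0,0],[0,0,0,0,0,0],[0,0,0,0,0,0]],
  ],
)

```text
clock: 19.78
eef_pos: [545.8, -180.8, 107.0]
tool_rot: [-1.571, 0.001, 0.275]
force: [-0.9, 0.5, 3.9]
width: 0.0
```

Request:
apply_moves(
  commands=[
    [[0,0.1,0,0,0,0],[0,0.12,0,0,0,0],[0,0.08,0,0,0,0],[0,0,0,0,0,0],[0,0,0,0,0,0]],
  ],
)

```text
clock: 20.2
eef_pos: [544.6, -181.4, 95.6]
tool_rot: [-1.571, 0.004, 0.274]
force: [-2.4, 0.1, 4.9]
width: -0.1
```

Request:
apply_moves(
  commands=[
    [[0,0.06,0,0,0,0],[0,0.04,0,0,0,0],[0,0,0,0,0,0],[0,0,0,0,0,0]],
  ],
)

```text
clock: 20.53
eef_pos: [544.4, -181.4, 93.1]
tool_rot: [-1.572, 0.004, 0.274]
force: [-1.8, 0.2, 6.3]
width: -0.3
```

Request:
apply_moves(
  commands=[
    [[0,0,0,0,0,0],[0,0,0,0,0,0],[0,0,0,0,0,0],[0,0,0,0,0,0]],
  ],
)

```text
clock: 20.87
eef_pos: [544.6, -181.4, 94.9]
tool_rot: [-1.573, 0.004, 0.274]
force: [-1.9, 1.0, 5.8]
width: -0.3
```

Request:
apply_moves(
  commands=[
    [[0,0,0,0,0,0],[0,0,0,0,0,0],[0,0,0,0,0,0],[0,0,0,0,0,0]],
  ],
)

```text
clock: 21.2
eef_pos: [544.8, -181.3, 96.6]
tool_rot: [-1.574, 0.003, 0.275]
force: [-1.3, -0.3, 4.0]
width: -0.0
```

```bash
python3 -c "
from h import *
S=snap('side','pics/s7.png');delta([546,-181,93])
cv2.imwrite('pics/v7.png',np.hstack([cv2.resize(S['image'][190:270,300:380,::-1],(400,400),interpolation=2),cv2.resize(S['image'][140:200,320:380,::-1],(400,400),interpolation=2)]))"
```

```text
eef [ 544.8 -181.3   96.7] rot [-90.18   0.18  15.73] w 0.1 F [-2.5 -0.   4.3] t 21.25
d_mm [ 1.2  3.7 -0. ] units [ 0.03  0.09 -0.  ]
```

View pics/v7.png

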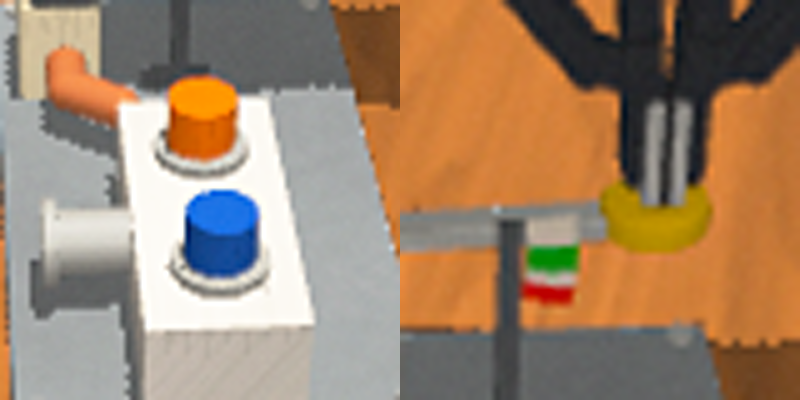

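Arm nearly level, both plugs home. It creeps upward slightly on zero rows, so I'll press a few mm more and hold with small downward rows.

Request:
apply_moves(
  commands=[
    [[0,0.06,0,0,0,0],[0,0.05,0,0,0,0],[0,0.015,0,0,0,0],[0,0.012,0,0,0,0],[0,0.012,0,0,0,0],[0,0.012,0,0,0,0],[0,0.012,0,0,0,0],[0,0.012,0,0,0,0]],
  ],
)

```text
clock: 21.92
eef_pos: [544.5, -181.4, 92.8]
tool_rot: [-1.576, 0.003, 0.274]
force: [-2.3, 0.6, 5.2]
width: -0.2
```

Request:
apply_moves(
  commands=[
    [[0,0.02,0,0,0,0],[0,0.015,0,0,0,0],[0,0.015,0,0,0,0],[0,0.012,0,0,0,0],[0,0.012,0,0,0,0],[0,0.012,0,0,0,0]],
  ],
)

```text
clock: 22.42
eef_pos: [544.5, -181.4, 92.3]
tool_rot: [-1.577, 0.003, 0.274]
force: [-2.6, -0.2, 5.1]
width: -0.0
```

```bash
python3 -c "
from h import *
for i in range(4):
    S=eyes.get_image('side');s=readout.read_state();print(s['clock'],s['eef_pos'].round(1),s['force'].round(1))
cv2.imwrite('pics/v8.png',cv2.resize(S['image'][140:200,320:380,::-1],(480,480),interpolation=2))"
```

```text
22.4667 [ 544.5 -181.4   92.3] [-2.9  0.3  5. ]
22.5167 [ 544.5 -181.4   92.3] [-2.1  0.7  6.4]
22.5667 [ 544.5 -181.4   92.3] [-2.1  0.   5.5]
22.6167 [ 544.5 -181.4   92.3] [-2.3  0.7  6.8]
```

View pics/v8.png

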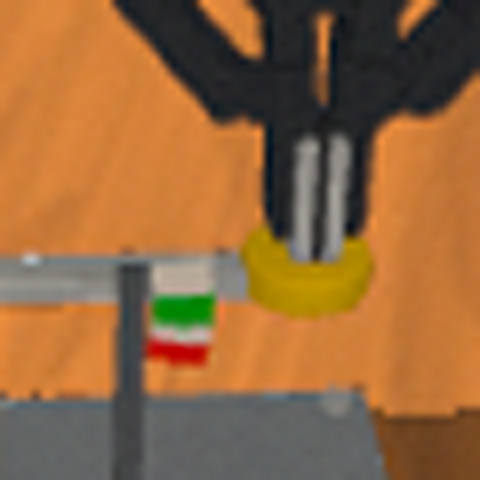

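The arm is level and the tip stays steady at 92.3 mm (93 = level) with about 6 N. Handing in.

```bash
python3 -c "
from h import *
finish_job();s=readout.read_state();print(s['clock'],s['eef_pos'],s['force'])"
```

```text
the job is handed in; nothing more can be done
the job is handed in; nothing more can be done
```

I put the orange plug in port_2 and the blue plug in port_1, let go of both, then pressed the lever's yellow pad to level with closed fingers. I handed the job in at about 22.6 s, still pressing. The hand-in gives no verdict, so these are my last checks:

- **Plugs:** the side view after release showed both collars flat on the block. Each plug met a firm stop at the expected depth before I let go (48 N for orange, 25 N for blue).
- **Lever:** the arm looked level. The fingertip was steady at z 92.3 mm (level is 93) over the last 0.2 s I sampled, pressing with 5 to 7 N.
- **Bystanders:** I kept clear of the clamp ring, jar and adapter, but took no final picture of them to confirm they had not moved.

Two things disagreed or drifted:

- **Port positions:** the two cameras differed by 2 to 3 mm on the ports. I relied mainly on the top camera, and both plugs went in without catching.
- **Lever hold:** the pressing arm crept up about 0.4 mm per row when holding still. I corrected this with small downward rows before handing in.

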